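# Release the ratchet clamp on the oil test cell

### The arm

A 6-joint arm with a two-finger parallel gripper is mounted at the origin on the work surface. World frame = base frame: x ahead of the robot, y to its left, z up, the work surface at z = 0. Lengths are in m, angles in degrees, forces in N, time in s.
With the tool pointing down it reaches from about 0.3 to 0.825 m from the base axis. Payload 5.4 kg.
Tool frame: the origin (TCP) lies at the centre of the arm's flange, where the gripper is bolted on; the fingertips stand 190 mm ahead of it and the grasp point (between the pads) lies 171 mm ahead of it (manip.grasp_offset is the distance from the TCP to the grasp point, in m); y points along the fingers, x is the direction in which the jaws open and shut, and the axes are right-handed (so a half turn about y gives the same grasp; the last joint's range is limited). The gripper opens to 92 mm and grips with 3 to 60 N. Pads are 20 mm wide; open, the fingers measure 128 mm over their backs; the gripper's body (75 mm by 189 mm) begins 69 mm behind the grasp point.
Start: joints at [63.02, 9.076, 91.501, -0, 79.423, -12.038], TCP at [0.148, 0.556, 0.405] pointing down, gripper open.
Joint ranges: [-166.64, 166.64], [-54.1, 131.32], [10.49, 154.53], [-73.88, 253.88], [9.74, 151.15], [-171.62, 171.62]. Speed limits (degrees/s): [147.25, 147.25, 180, 180, 180, 180].

### API

Orientations are given as [roll, pitch, yaw] about the fixed x, y, z axes, in that order (R = Rz(yaw) Ry(pitch) Rx(roll)).
In Python, from bench import sense, camera, camera_model, manip gives the robot as it stands.
- The arm moves only by the tool servo_tool, never from a script. Its argument "deltas" is a list of rows, each a list of 7 numbers: the turn, a rotation vector about the world's x, y, z in degrees, then the shift along the world's x, y, z in cm, then the finger opening in cm, from 0 to 9.19. In form: [[ax, ay, az, tx, ty, tz, jaw], ...]. A call has exactly 8 rows; each row is the pose to reach, as a shift and turn from the pose measured when the call began; what a row does not reach only later rows make up. A row lasts 1/8 s, in which the tool goes at most 62.5 mm and 10.7 degrees, less where a joint would pass 70% of its speed; a pose out of reach is approached as far as the arm can. A call with a gripper value outside its range is refused whole. The fingers move at their own pace and stop on an object; "grip_force" is the grip in N (left out, the last holds). Time passes only in rows, so rows that repeat a pose let the fingers close, or fill a call up. It gives the time, the measured TCP pose, the force and the opening at its end, in the units of the state.
- sense(): the state, without advancing time (a new reading comes with each control period).
- camera(name): name is "scene" or "top" or "wrist"; returns (picture, depth): 480x640x3 uint8, red, green, blue; 480x640 float32, m along the optical axis (not along the pixel's ray), 0 where there is no reading.
- camera_model(name): a dict with "fx", "fy", "cx", "cy" (pixels), "k1" (the pictures are not rectified: a ray, as slopes to the right and down, at radius r is drawn at 1 + k1 r^2 times it, then the intrinsics apply), "R" (3x3) and "t" (3): a world point X has camera coordinates R X + t; the wrist camera has in their place "mount" (4x4, takes a point from camera to tool coordinates, whose origin is the TCP and whose axes are the tool frame's). Camera axes: x right, y down, z forward; pixel columns grow to the right and rows downward; lengths in m; the calibration is good to about 2 mm. A picture is of the moment at which its call begins: read the wrist's pose just before it. camera_model takes no time and is no camera call.
- manip.finish_job(): hands the job in, once; it reports no verdict.
The state is a dict: "time_s": time; "joints": joint angles; "qd": joint speeds; "tau": joint torques, N m; "tool_pos": TCP position; "orientation": TCP orientation; "ft_force": force on the tool from outside, world axes, zero at the start; "moment": the same for the moment, N m; "finger_gap": opening from 0.0 (shut) to 1.0 (fully open).
Only numpy, scipy, OpenCV 4.12 (cv2) and the standard library are available. Lean on these libraries where they do the work, as an engineer would, in place of code of your own. Each camera call takes 0.05 s, during which the arm holds its last target.

### The job

The square amber test cell on the lab bench is gripped by a ratchet clamp. Free it: lift that clamp's holding pawl well clear of the toothed wheel and leave it up, then wind the wheel back by its crank knob, anticlockwise seen from above, until the jaw is fully open. Leave the cell standing in its place and leave the other clamp, which holds a round jar, shut.

Things in the scene. Friction and masses are not known exactly. Their poses are not given: they have to be found in the camera images.
- hub (a point): Top centre of the toothed wheel's hub on the cell's clamp, on the wheel axis, 56 mm above the bench; fixed. Axes are the clamp's: z up, x from wheel towards cell (within 12 degrees of straight away from the robot), y left. The cell stands 125 mm along +x. Plate 265 x 150 x 12 mm, wheel 94 mm across with top at 40 mm, jaws 62 mm high. A twin clamp with a round jar stands 0.3 to 0.44 m to one side.
- knob (a point): Black crank knob, an upright 18 mm cylinder spanning 54 to 100 mm above the bench; this point is on its axis at 85 mm. It stands on a flat arm (top at 54 mm) fixed to the wheel, 58 mm from the wheel's axis. With the clamp shut it lies 70 degrees anticlockwise of the clamp's x axis, on the wheel's left. The knob spins freely on its pin. About 3 N moves it, once the pawl is up.
- pawl_grip (a point): Centre of the black handle at the pawl's free end: a level bar 36 mm long (clamp x), 14 wide (y), 18 high, 40 mm above the bench when down; 68 mm to -x and 58 mm to -y of the hub, clear of the wheel. Pinch it across its width. The pawl's level hinge, along y, lies 118 mm from here along the clamp's +x at 39 mm height: the handle swings up and towards +x. 2 N lifts it; it stays where left.
- pawl (a joint): Angle of the pawl, rad: 0 is down, its nose between two teeth, where it blocks the wheel; grows as it is lifted, to 0.9. Its nose is clear of the teeth from about 0.15; at 0.4 the handle is 46 mm higher.
- wheel (a joint): Angle of the wheel, rad: about 0 with the clamp shut; grows anticlockwise seen from above, to its stop at 1.4 with the jaw fully open (20 mm of jaw travel per rad). The wheel is stiff and stays where it is left.
- cell_mid (a point): Centre of the square test cell, 56 by 56 mm amber glass with a white lid and a small round white boss; 102 mm high over the boss; this point is 42 mm above its underside. z is its upright axis. It stands loose between the jaws on the clamp's plate, 12 mm above the bench.
- spare_wheel (a joint): Angle of the other clamp's wheel, rad: 0 with that clamp shut. To be left alone.
Mind the look-alikes: they are no part of the job. What is shaped like the part that bears cell_mid but green or red is not meant.

How it is judged:
By the outcome, as a careful person would: the job done as asked, in the order asked, and still so for the second after the job is handed in, with the robot touching nothing.
It also fails if it takes over 45 s, if anything falls off the work surface, if the arm or the gripper's body presses on something with over 40 N, if the wrist force passes 120 N, or if a joint passes its speed limit or range.

## Working session

There is one attempt and no reset: what is moved stays moved. The work goes in short steps, Python scripts to look and compute and a tool call to move; the robot and the scene stay as the last step left them, time stands still between calls to the robot, and variables do not carry over. Pictures are saved under pics/ and viewed, and the job is handed in when it is done.

Besides the shell and the picture viewer there is one more tool, called as a command line: name --pt "numbers of a row" for each row, then --argument value for the rest. servo_tool: Moves the arm, as the interface text tells. Its arguments: {"type":"object","properties":{"deltas":{"type":"array"},"grip_force":{"type":"number"}},"required":["deltas"]}

```bash
ls; mkdir -p pics; python3 - <<'E'
from bench import sense,camera,camera_model
import cv2
s=sense();print(s)
for n in("scene","top"):
    p,d=camera(n);cv2.imwrite(f"pics/{n}0.png",p[:,:,::-1]);import numpy as np;np.save(f"{n}_d0.npy",d);np.save(f"{n}_p0.npy",p);print(n,camera_model(n))
print(camera_model("wrist"))
E
```

```text
pics
{'time_s': 0.0, 'joints': array([ 6.30186700e+01,  9.11197050e+00,  9.15705953e+01, -7.70028298e-04,
        7.94207399e+01, -1.20368061e+01]), 'qd': array([-0.05737589,  0.0212172 ,  0.07073689,  0.07522723, -0.04254215,
        0.00399858]), 'tau': array([ 2.00181457e-03, -3.85575986e+01, -3.22104657e+01,  7.01700593e-02,
        3.78484034e-02, -1.39438716e-04]), 'tool_pos': array([0.14817071, 0.55530343, 0.40373905]), 'orientation': array([-89.97919666,   0.10119219,  75.05563661]), 'ft_force': array([-0.50747881,  0.70698388,  0.29688834]), 'moment': array([-0.00825513, -0.03393909, -0.04658483]), 'finger_gap': 1.0008899554049882}
scene {'fx': 506.89544845117626, 'fy': 506.89544845117626, 'cx': 316.69568224580433, 'cy': 234.69869554741243, 'k1': -0.019255895835466025, 'R': array([[ 0.67031029,  0.74202998,  0.0086963 ],
       [ 0.40633074, -0.35720118, -0.84101287],
       [-0.62095044,  0.56727315, -0.54094522]]), 't': array([-0.41346109, -0.17394753,  1.34085635])}
top {'fx': 494.2061331382921, 'fy': 494.2061331382921, 'cx': 309.59150724178426, 'cy': 240.0175466742832, 'k1': -0.0329291721241722, 'R': array([[ 5.75803336e-03, -9.99983118e-01, -7.80207005e-04],
       [-9.81688230e-01, -5.50412327e-03, -1.90415135e-01],
       [ 1.90407626e-01,  1.86233673e-03, -9.81703350e-01]]), 't': array([0.00991542, 0.60653619, 0.96126745])}
{'fx': 347.12680192226696, 'fy': 347.12680192226696, 'cx': 310.37155601015303, 'cy': 242.850810672394, 'k1': -0.04367766451491427, 'mount': array([[ 9.99999126e-01, -6.47672596e-04, -1.15236263e-03,
         1.55411225e-04],
       [ 9.23235111e-04, -2.81710827e-01,  9.59498910e-01,
         1.98944659e-02],
       [-9.46074180e-04, -9.59499135e-01, -2.81709983e-01,
         7.99132572e-02],
       [ 0.00000000e+00,  0.00000000e+00,  0.00000000e+00,
         1.00000000e+00]])}
```

View pics/scene0.png

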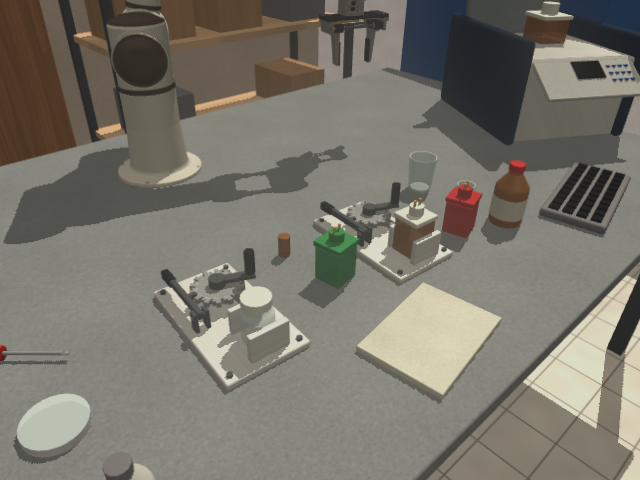

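View pics/top0.png

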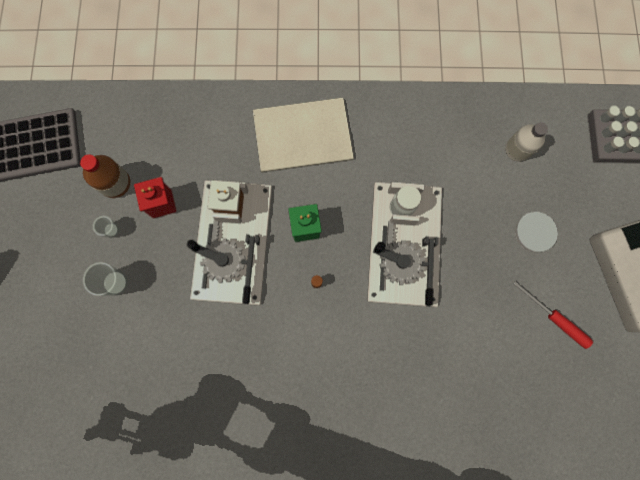

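```bash
cat > h.py <<'E'
import numpy as np,cv2
from bench import camera_model,sense
from scipy.spatial.transform import Rotation as Rot
def ray(m,u,v):
    K=np.array([[m['fx'],0,m['cx']],[0,m['fy'],m['cy']],[0,0,1]])
    # distortion: r' = r(1+k1 r^2)
    x=cv2.undistortPoints(np.array([[[u,v]]],float),K,np.array([m['k1'],0,0,0]))[0,0]
    return np.array([x[0],x[1],1.])
def Rt(name,s=None):
    m=camera_model(name)
    if 'R' in m: return m,m['R'].T,-m['R'].T@m['t']
    Rw=Rot.from_euler('xyz',s['orientation'],degrees=True).as_matrix()
    M=m['mount'];return m,Rw@M[:3,:3],s['tool_pos']+Rw@M[:3,3]
def onplane(name,u,v,z,s=None):
    m,R,c=Rt(name,s);d=R@ray(m,u,v);return c+d*(z-c[2])/d[2]
def proj(name,X,s=None):
    m,R,c=Rt(name,s);p=R.T@(np.asarray(X)-c);x=p[:2]/p[2];x=x*(1+m['k1']*(x@x));return np.array([m['fx']*x[0]+m['cx'],m['fy']*x[1]+m['cy']])
E
python3 - <<'E'
import numpy as np,cv2
p=np.load('top_p0.npy')[:,:,::-1]
cv2.imwrite('pics/crop1.png',cv2.resize(p[170:315,180:285],None,fx=4,fy=4,interpolation=cv2.INTER_CUBIC))
p=np.load('scene_p0.npy')[:,:,::-1]
cv2.imwrite('pics/crop2.png',cv2.resize(p[170:290,300:460],None,fx=5,fy=5,interpolation=cv2.INTER_CUBIC))
E
```

```text
(no output)
```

View pics/crop1.png

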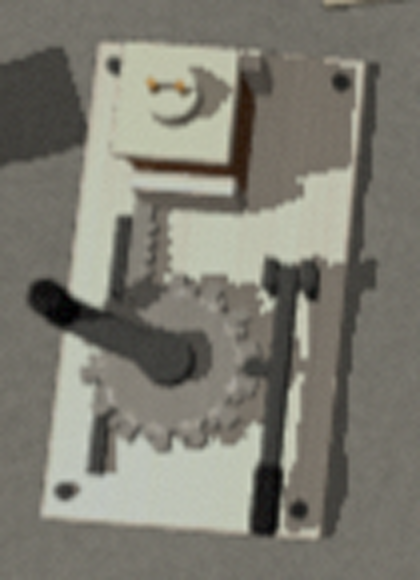

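View pics/crop2.png

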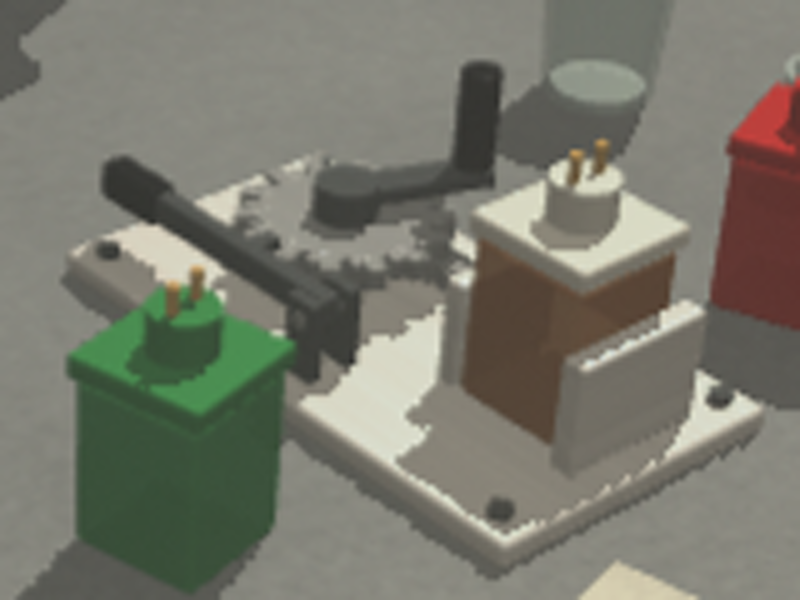

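```bash
python3 - <<'E'
from h import *
np.set_printoptions(precision=4,suppress=True)
c=lambda a,b:(180+a/4-.4,170+b/4-.4)
cs=[onplane('top',*c(*q),.012) for q in((100,42),(368,62),(322,537),(42,515))]
for q in cs:print(q)
ax=(cs[0]+cs[1]-cs[2]-cs[3])/2;print(np.linalg.norm(ax),np.degrees(np.arctan2(ax[1],ax[0])))
ay=(cs[0]+cs[3]-cs[1]-cs[2])/2;print(np.linalg.norm(ay),np.degrees(np.arctan2(ay[1],ay[0]))-90)
hub=onplane('top',*c(180,358),.056);print('hub',hub)
kn=onplane('top',*c(45,298),.1);print('knob',kn)
hd=onplane('top',*c(265,498),.049);print('handle',hd)
# scene
d=lambda a,b:(300+a/5-.4,170+b/5-.4)
print('scene hub',onplane('scene',*d(347,180),.056),'knob',onplane('scene',*d(482,69),.1),'handle?',onplane('scene',*d(138,180),.049))
for a in (np.radians((np.degrees(np.arctan2(ax[1],ax[0]))+np.degrees(np.arctan2(ay[1],ay[0]))-90)/2),):
    X=np.array([np.cos(a),np.sin(a),0]);Y=np.array([-np.sin(a),np.cos(a),0])
    for h in(hub,):
        print('pred knob',h+.058*(np.cos(np.radians(70))*X+np.sin(np.radians(70))*Y),'handle',h-.068*X-.058*Y,'cell',h+.125*X)
        for n in('top','scene'):
            print(n,'hub',proj(n,h),'knobtop',proj(n,(h+.058*(np.cos(np.radians(70))*X+np.sin(np.radians(70))*Y))*[1,1,0]+[0,0,.1]),'handletop',proj(n,(h-.068*X-.058*Y)*[1,1,0]+[0,0,.049]))
E
```

```text
[0.7493 0.2468 0.012 ]
[0.7385 0.098  0.012 ]
[0.4778 0.117  0.012 ]
[0.4883 0.2655 0.012 ]
0.2615052884123336 -4.126741601014427
0.14904219343703504 -4.116184677366903
hub [0.566  0.1878 0.056 ]
knob [0.5888 0.2481 0.1   ]
handle [0.4951 0.1428 0.049 ]
scene hub [0.5645 0.1955 0.056 ] knob [0.5887 0.2483 0.1   ] handle? [0.4974 0.1376 0.049 ]
pred knob [0.5897 0.2407 0.056 ] handle [0.494  0.1348 0.056 ] cell [0.6907 0.1788 0.056 ]
top hub [224.6 259.1] knobtop [194.5983 243.693 ] handletop [249.7595 294.6679]
scene hub [366.9849 207.0525] knobtop [393.9887 184.6632] handletop [325.1718 205.4387]
```

Candidates in the top view: the cell clamp, hub ≈(224,259), with amber cell (226,198); the jar clamp, hub ≈(404,262), with jar (408,200). The green (305,222) and red (154,195) cells are decoys. The crops confirm the amber, white-lidded cell is on the left clamp: knob (191,244), pawl handle (246,294). Its twin is the spare. I'm moving over the pawl handle now.

servo_tool --pt "0 0 1.4 3.3 -4.2 0 7" --pt "0 0 2.8 6.6 -8.3 0 6" --pt "0 0 4.2 10 -12.5 0 5" --pt "0 0 5.6 13.3 -16.6 -1 5" --pt "0 0 7 16.6 -20.8 -2 5" --pt "0 0 8.4 20 -25 -3 5" --pt "0 0 9.8 23.2 -29.1 -4 5" --pt "0 0 10.9 26.5 -33.3 -4.5 5" --grip_force 15

```text
time_s: 1.1
tool_pos: [0.4136, 0.2208, 0.3579]
orientation: [-89.9, 0.1, 86.0]
ft_force: [0.1, 0.9, 0.1]
finger_gap: 0.544
```

servo_tool --pt "0 0 0 2.0 -3 -1 5" --pt "0 0 0 4 -5.5 -2 5" --pt "0 0 0 6 -7.5 -2.5 5" --pt "0 0 0 7 -8 -2.8 5" --pt "0 0 0 7.5 -8 -2.8 5" --pt "0 0 0 7.5 -8 -2.8 5" --pt "0 0 0 7.5 -8 -2.8 5" --pt "0 0 0 7.5 -8 -2.8 5"

```text
time_s: 2.1
tool_pos: [0.4883, 0.1412, 0.3301]
orientation: [-89.9, 0.1, 86.0]
ft_force: [0.2, -0.3, 0.7]
finger_gap: 0.548
```

```bash
python3 - <<'E'
from h import *
from bench import camera
import pickle
s=sense();p,d=camera('wrist');pickle.dump((s,p,d),open('w1.pkl','wb'));print(s['tool_pos'],s['orientation'])
cv2.imwrite('pics/w1.png',p[:,:,::-1])
for h in ([.566,.1945],):
    a=np.radians(-4.1);X=np.array([np.cos(a),np.sin(a)]);Y=np.array([-X[1],X[0]]);h=np.array(h)
    print('handle',h-.068*X-.058*Y,proj('wrist',[*(h-.068*X-.058*Y),.049],s),'hub',proj('wrist',[*h,.056],s))
E
```

```text
[0.48829824 0.14123001 0.33014917] [-89.9286874    0.10277635  86.04372737]
handle [0.49402717 0.14151026] [312.01126635 254.0866368 ] hub [381.56671134 334.61116088]
```

View pics/w1.png

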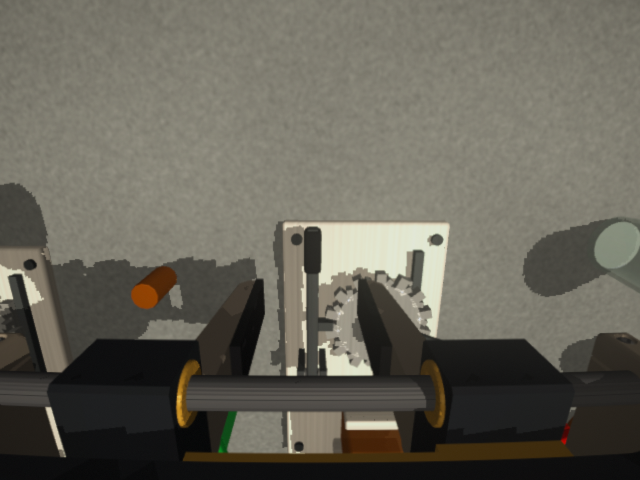

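```bash
python3 - <<'E'
from h import *
import pickle
s,p,d=pickle.load(open('w1.pkl','rb'))
cv2.imwrite('pics/w1c.png',cv2.resize(p[215:375,270:460,::-1],None,fx=4,fy=3.7,interpolation=cv2.INTER_CUBIC))
print(onplane('wrist',313.5,250,.049,s))
for v in(228,233,272):print(v,onplane('wrist',313,v,.049,s))
E
```

```text
[0.49072447 0.14291492 0.049     ]
228 [0.47287521 0.14373293 0.049     ]
233 [0.47686864 0.14346137 0.049     ]
272 [0.50920209 0.14126402 0.049     ]
```

View pics/w1c.png

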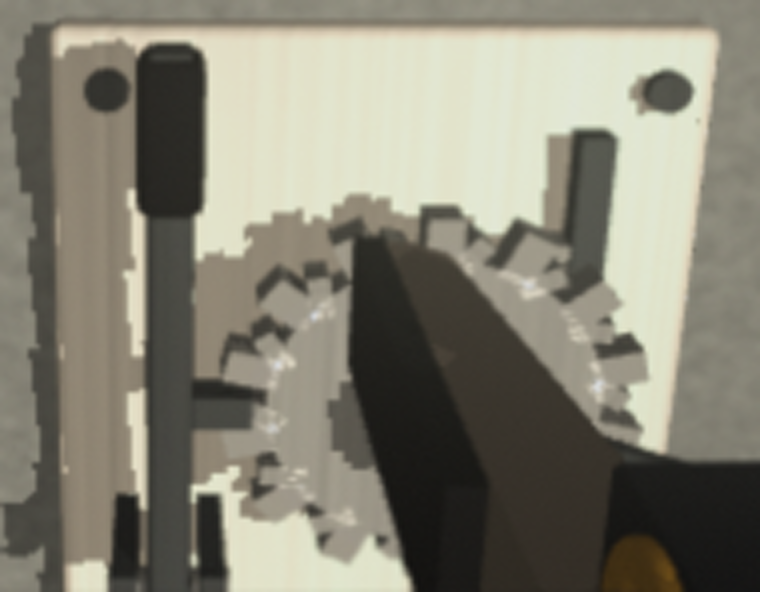

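servo_tool --pt "0 0 0 0.4 0.1 -3 5" --pt "0 0 0 0.4 0.1 -6 5" --pt "0 0 0 0.4 0.1 -8.5 5" --pt "0 0 0 0.4 0.1 -10.5 5" --pt "0 0 0 0.4 0.1 -11.6 5" --pt "0 0 0 0.4 0.1 -11.7 5" --pt "0 0 0 0.4 0.1 -11.7 3" --pt "0 0 0 0.4 0.1 -11.7 2"

```text
time_s: 3.15
tool_pos: [0.4928, 0.1422, 0.214]
orientation: [-90.0, 0.1, 86.0]
ft_force: [-0.1, -0.3, -0.2]
finger_gap: 0.344
```

servo_tool --pt "0 0 0 0 0 0 1.5" --pt "0 0 0 0 0 0 1" --pt "0 0 0 0 0 0 0.5" --pt "0 0 0 0 0 0 0.5" --pt "0 0 0 0 0 0 0.5" --pt "0 0 0 0 0 0 0.5" --pt "0 0 0 0 0 0 0.5" --pt "0 0 0 0 0 0 0.5"

```text
time_s: 4.15
tool_pos: [0.4931, 0.1421, 0.2143]
orientation: [-90.1, 0.1, 86.0]
ft_force: [-0.6, -2.2, 5.1]
finger_gap: 0.153
```

servo_tool --pt "0 0 0 0.05 0 1.18 0.5" --pt "0 0 0 0.23 0 2.34 0.5" --pt "0 0 0 0.53 -0.04 3.49 0.5" --pt "0 0 0 0.93 -0.07 4.6 0.5" --pt "0 0 0 1.44 -0.1 5.66 0.5" --pt "0 0 0 2.06 -0.15 6.66 0.5" --pt "0 0 0 2.06 -0.15 6.66 0.5" --pt "0 0 0 2.06 -0.15 6.66 0.5"

```text
time_s: 5.15
tool_pos: [0.5139, 0.1407, 0.282]
orientation: [-90.1, 0.1, 86.0]
ft_force: [-4.5, -0.4, 6.4]
finger_gap: 0.153
```

```bash
python3 - <<'E'
from h import *
from bench import camera
s=sense();print(s['tool_pos'],s['ft_force'],s['moment'],s['finger_gap'])
p,d=camera('scene')
cv2.imwrite('pics/s2.png',cv2.resize(p[100:290,280:480,::-1],None,fx=3,fy=3))
E
```

```text
[0.51391276 0.14065271 0.28201008] [-4.50672377 -0.44448779  6.38816127] [-0.19844304  0.78642276 -0.00085671] 0.15264931860498895
```

View pics/s2.png

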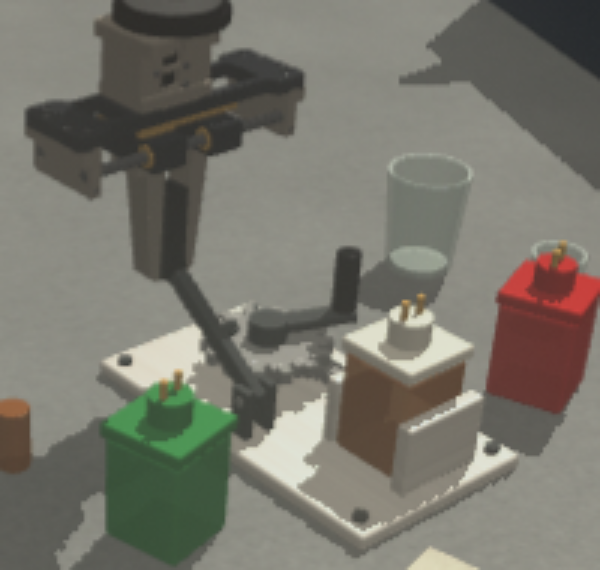

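servo_tool --pt "0 0 0 0 0 0 2" --pt "0 0 0 0 0 0 3.5" --pt "0 0 0 0 0 0 5" --pt "0 0 0 0 0 0 5" --pt "0 0 0 0 0 2 5" --pt "0 0 0 0 0 4.5 5" --pt "0 0 0 0 0 6.5 5" --pt "0 0 0 0 0 6.5 5"

```text
time_s: 6.2
tool_pos: [0.5145, 0.1407, 0.3486]
orientation: [-90.3, 0.1, 86.0]
ft_force: [-0.7, -0.4, -0.7]
finger_gap: 0.545
```

servo_tool --pt "0 0 0 2 3 0 5.5" --pt "0 0 0 4 6 0 5.5" --pt "0 0 0 6 9 0 5.5" --pt "0 0 0 7 10.6 -0.5 5.5" --pt "0 0 0 7.4 10.8 -1 5.5" --pt "0 0 0 7.4 10.8 -1 5.5" --pt "0 0 0 7.4 10.8 -1 5.5" --pt "0 0 0 7.4 10.8 -1 5.5"

```text
time_s: 7.2
tool_pos: [0.5884, 0.2482, 0.339]
orientation: [-90.3, 0.1, 86.0]
ft_force: [0.2, -1.1, 0.1]
finger_gap: 0.593
```

```bash
python3 - <<'E'
from h import *
from bench import camera
s=sense();print(s['tool_pos'],s['orientation'],s['ft_force'],s['finger_gap'])
p,d=camera('wrist');cv2.imwrite('pics/w3.png',p[:,:,::-1])
print(proj('wrist',[.588,.248,.1],s))
p,d=camera('scene')
cv2.imwrite('pics/s3.png',cv2.resize(p[100:290,280:480,::-1],None,fx=3,fy=3))
E
```

```text
[0.58843228 0.24817675 0.33895875] [-9.03398331e+01  7.63283644e-02  8.60110832e+01] [ 0.18343236 -1.14694848  0.09726825] 0.5928610333150963
[310.64599306 262.59989596]
```

View pics/s3.png

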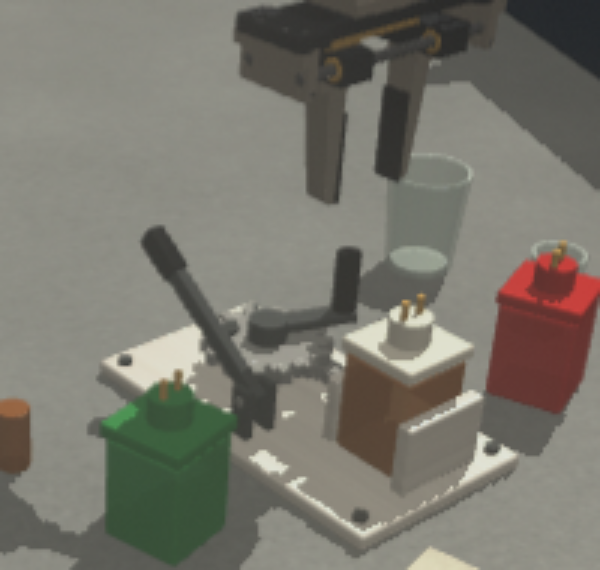

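View pics/w3.png

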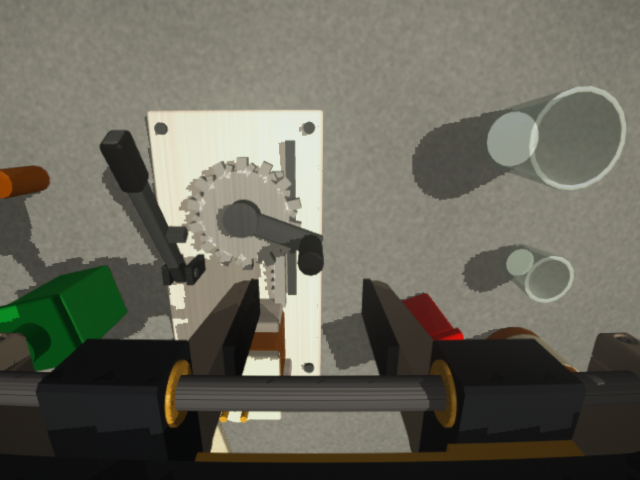

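servo_tool --pt "0 0 0 0 0 -2 5.5" --pt "0 0 0 0 0 -4 5.5" --pt "0 0 0 0 0 -6 5.5" --pt "0 0 0 0 0 -7.4 5.5" --pt "0 0 0 0 0 -7.9 5.5" --pt "0 0 0 0 0 -7.9 4" --pt "0 0 0 0 0 -7.9 3" --pt "0 0 0 0 0 -7.9 2.4" --grip_force 25

```text
time_s: 8.3
tool_pos: [0.5888, 0.2484, 0.2609]
orientation: [-90.4, 0.0, 86.0]
ft_force: [0.5, -0.6, 0.1]
finger_gap: 0.301
```

servo_tool --pt "0 0 0 0 0 0 1.8" --pt "0 0 0 0 0 0 1" --pt "0 0 0 0 0 0 0.8" --pt "0 0 0 0 0 0 0.8" --pt "0 0 0 0 0 0 0.8" --pt "0 0 0 0 0 0 0.8" --pt "0 0 0 0 0 0 0.8" --pt "0 0 0 0 0 0 0.8"

```text
time_s: 9.3
tool_pos: [0.5889, 0.2482, 0.2611]
orientation: [-90.5, 0.1, 86.0]
ft_force: [-1.2, -5.4, 3.5]
finger_gap: 0.187
```

```bash
python3 - <<'E'
from h import *
s=sense();print(s['tool_pos'],s['ft_force'],s['finger_gap'])
s2=dict(tool_pos=np.array([.58843,.24818,.33896]),orientation=[-90.34,.076,86.011])
print('hub',onplane('wrist',241,217,.056,s2))
a=np.radians(-4.1)
k=s['tool_pos'][:2]
for hub in([.5645,.195],):
    v=k-hub;print(np.linalg.norm(v),np.degrees(np.arctan2(v[1],v[0])-a))
    for t in np.arange(10,91,5):
        r=np.radians(t);R=np.array([[np.cos(r),-np.sin(r)],[np.sin(r),np.cos(r)]]);print(t,np.round(((R-np.eye(2))@(v*.058/np.linalg.norm(v)))*100,2))
E
```

```text
[0.58892371 0.24824052 0.26111313] [-1.22273329 -5.3840431   3.49751788] 0.18698519467467173
hub [0.56278519 0.19564644 0.056     ]
0.05857534122064627 69.45704640953252
10 [-0.95  0.34]
15 [-1.45  0.45]
20 [-1.95  0.51]
25 [-2.45  0.53]
30 [-2.96  0.5 ]
35 [-3.46  0.43]
40 [-3.95  0.32]
45 [-4.44  0.17]
50 [-4.9  -0.03]
55 [-5.35 -0.27]
60 [-5.77 -0.54]
65 [-6.17 -0.85]
70 [-6.55 -1.2 ]
75 [-6.88 -1.57]
80 [-7.19 -1.97]
85 [-7.46 -2.4 ]
90 [-7.69 -2.85]
```

Geometry agrees: radius 58.6 mm, angle 69.5°. I'm winding the first 40°.

servo_tool --pt "0 0 0 -0.47 0.19 0 0.8" --pt "0 0 0 -0.95 0.34 0 0.8" --pt "0 0 0 -1.45 0.45 0 0.8" --pt "0 0 0 -1.95 0.51 0 0.8" --pt "0 0 0 -2.45 0.53 0 0.8" --pt "0 0 0 -2.96 0.5 0 0.8" --pt "0 0 0 -3.46 0.43 0 0.8" --pt "0 0 0 -3.95 0.32 0 0.8"

```text
time_s: 10.3
tool_pos: [0.5496, 0.2513, 0.2612]
orientation: [-90.6, 0.1, 86.0]
ft_force: [4.1, -5.4, -0.6]
finger_gap: 0.189
```

```bash
python3 - <<'E'
from h import *
s=sense();print(s['tool_pos'],s['ft_force'],s['finger_gap'])
a=np.radians(-4.1)
v=s['tool_pos'][:2]-[.5645,.195];print(np.linalg.norm(v),np.degrees(np.arctan2(v[1],v[0])-a))
t0=np.degrees(np.arctan2(v[1],v[0])-a)
for t in range(115,160,5):
    q=np.radians(t)+a;print(t,np.round((.058*np.array([np.cos(q),np.sin(q)])-v)*100,2))
E
```

```text
[0.54964603 0.25133171 0.26116147] [ 4.14605973 -5.43990415 -0.59812671] 0.18946629443620192
0.05825720379297163 108.87194295071153
115 [-0.58 -0.21]
120 [-1.05 -0.42]
125 [-1.49 -0.66]
130 [-1.92 -0.93]
135 [-2.31 -1.25]
140 [-2.68 -1.6 ]
145 [-3.02 -1.98]
150 [-3.32 -2.38]
155 [-3.58 -2.81]
```

servo_tool --pt "0 0 0 -0.58 -0.21 0 0.8" --pt "0 0 0 -1.05 -0.42 0 0.8" --pt "0 0 0 -1.49 -0.66 0 0.8" --pt "0 0 0 -1.92 -0.93 0 0.8" --pt "0 0 0 -2.31 -1.25 0 0.8" --pt "0 0 0 -2.68 -1.6 0 0.8" --pt "0 0 0 -3.02 -1.98 0 0.8" --pt "0 0 0 -3.23 -2.25 0 0.8"

```text
time_s: 11.3
tool_pos: [0.5172, 0.2287, 0.2612]
orientation: [-90.6, 0.0, 86.0]
ft_force: [5.6, -1.1, -2.3]
finger_gap: 0.184
```

servo_tool --pt "0 0 0 -0.03 -0.05 0 0.8" --pt "0 0 0 -0.06 -0.09 0 0.8" --pt "0 0 0 -0.09 -0.14 0 0.8" --pt "0 0 0 -0.12 -0.18 0 0.8" --pt "0 0 0 -0.14 -0.23 0 0.8" --pt "0 0 0 -0.17 -0.27 0 0.8" --pt "0 0 0 -0.17 -0.27 0 0.8" --pt "0 0 0 -0.17 -0.27 0 0.8"

```text
time_s: 12.3
tool_pos: [0.5158, 0.2267, 0.2612]
orientation: [-90.7, -0.1, 86.0]
ft_force: [7.7, 3.5, -5.0]
finger_gap: 0.19
```

```bash
python3 - <<'E'
from h import *
from bench import camera
s=sense();print(s['tool_pos'],s['ft_force'],s['finger_gap'])
a=np.radians(-4.1)
v=s['tool_pos'][:2]-[.5645,.195];print(np.linalg.norm(v),np.degrees(np.arctan2(v[1],v[0])-a))
p,d=camera('scene')
cv2.imwrite('pics/s4.png',cv2.resize(p[100:290,280:480,::-1],None,fx=3,fy=3))
E
```

```text
[0.51575021 0.22666671 0.26124605] [ 7.66146381  3.54732681 -5.02935526] 0.18999065991020092
0.058131941321417864 151.0932035138625
```

View pics/s4.png

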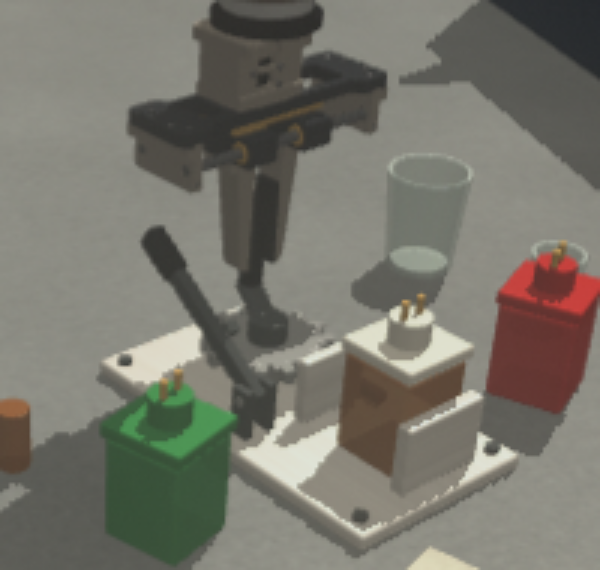

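servo_tool --pt "0 0 0 -0.03 -0.05 0 0.8" --pt "0 0 0 -0.06 -0.1 0 0.8" --pt "0 0 0 -0.09 -0.15 0 0.8" --pt "0 0 0 -0.12 -0.2 0 0.8" --pt "0 0 0 -0.14 -0.26 0 0.8" --pt "0 0 0 -0.14 -0.26 0 0.8" --pt "0 0 0 -0.14 -0.26 0 0.8" --pt "0 0 0 -0.14 -0.26 0 0.8"

```text
time_s: 13.35
tool_pos: [0.5149, 0.2254, 0.2613]
orientation: [-91.0, -0.4, 86.0]
ft_force: [10.3, 7.7, -7.5]
finger_gap: 0.189
```

The force rises to about 15 N and the knob lags its command, so the wheel is at its stop. Releasing and retreating.

servo_tool --pt "0 0 0 0 0 0 2" --pt "0 0 0 0 0 0 3" --pt "0 0 0 0 0 0 4" --pt "0 0 0 0 0 0 5" --pt "0 0 0 0 0 0 5" --pt "0 0 0 0 0 2 5" --pt "0 0 0 0 0 5 5" --pt "0 0 0 0 0 8 5"

```text
time_s: 14.35
tool_pos: [0.5147, 0.2254, 0.342]
orientation: [-90.9, -0.4, 85.9]
ft_force: [0.3, 0.4, -0.3]
finger_gap: 0.543
```

servo_tool --pt "0 0 0 -2 3 3 5" --pt "0 0 0 -4 7 5 5" --pt "0 0 0 -7 11 6 5" --pt "0 0 0 -10 15 6 5" --pt "0 0 0 -12 19 6 5" --pt "0 0 0 -14 22 6 5" --pt "0 0 0 -14 22 6 5" --pt "0 0 0 -14 22 6 5"

```text
time_s: 15.35
tool_pos: [0.375, 0.445, 0.4019]
orientation: [-90.9, -0.4, 85.9]
ft_force: [0.1, -0.6, -0.1]
finger_gap: 0.541
```

```bash
python3 - <<'E'
from h import *
from bench import camera
s=sense();print(s['tool_pos'],s['ft_force'],s['finger_gap'])
p,d=camera('top')
cv2.imwrite('pics/t5.png',cv2.resize(p[165:315,180:460,::-1],None,fx=2.8,fy=2.8,interpolation=cv2.INTER_CUBIC))
np.save('t5.npy',p)
p,d=camera('scene')
cv2.imwrite('pics/s5.png',cv2.resize(p[150:390,140:480,::-1],None,fx=2.3,fy=2.3))
for t in(145,150,155):
    q=np.radians(t-4.1);k=[.5645+.058*np.cos(q),.195+.058*np.sin(q),.1]
    print(t,(proj('top',k)-[180,165])*2.8,(proj('scene',k)-[140,150])*2.3)
E
```

```text
[0.37499873 0.44496512 0.40191004] [ 0.09014518 -0.6035572  -0.14547828] 0.5414421812410564
145 [ 48.94761685 319.46103772] [520.71085338  56.86270559]
150 [ 54.55200396 323.8168244 ] [515.39846053  57.04560368]
155 [ 60.54270729 327.65668306] [510.1818335   57.43480977]
```

View pics/t5.png

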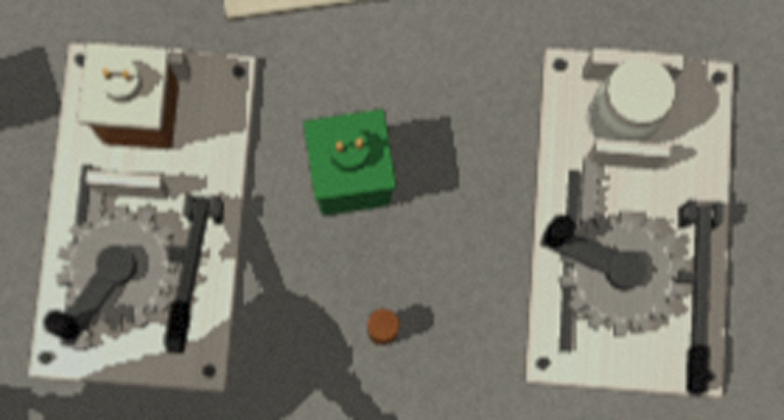

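View pics/s5.png

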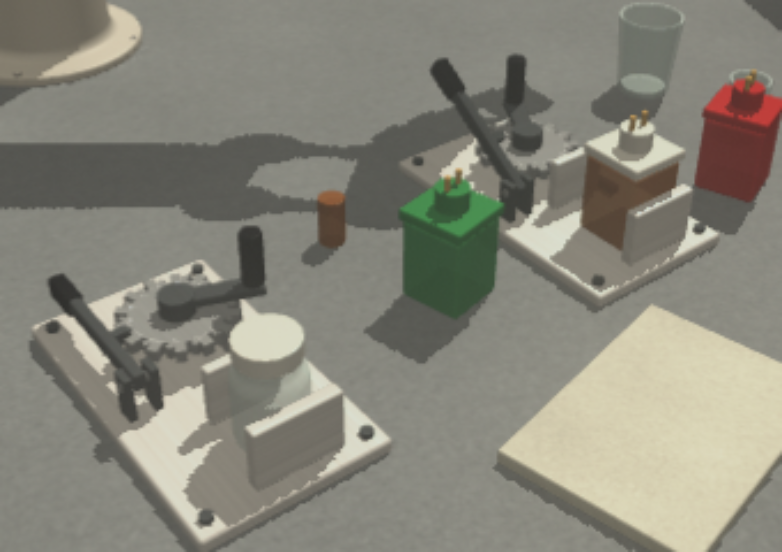

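```bash
python3 -c "
from bench import manip;print(manip.finish_job())"
```

```text
the job is handed in; nothing more can be done
None
```

The amber cell is free, and I handed the job in at about 15.5 s with the gripper open and clear of everything. I pinched the cell clamp's pawl handle and lifted it to about 0.6 rad. I then gripped the crank knob and wound the wheel anticlockwise until it hit its stop.

**Wheel at its stop:** the knob turned from about 69.5° to 151°, against the 80.2° of travel expected. Near the end the force rose to about 15 N and the knob stopped following the command fully. After release its top still showed at about 150–152° in the top view.

**Rest of the scene:** the last pictures show the pawl still up, the jaw well clear of the cell, the cell upright in its place, and the jar clamp still shut with its pawl down.

**Checks that disagreed:** my first hub estimates differed by 8 mm sideways between the two cameras. I settled the position from the pawl handle and knob, and the wrist camera agreed to about 2 mm.

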